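# Bonding station: primer on its stand, hold the light-shield lid open

### The job

Get the bonding station ready: stand the yellow-capped primer bottle upright in the middle of the top of the narrow dark metal bottle stand and let go of it; only after that lift the amber lid of the light-protection box, which springs shut by itself, by its black thumb tab. Finish with the fingers still holding the lid at the tab, steadily open at 50 degrees from closed, where it lets a hand in but still shades the dish. Do not shift or tip the white dropper bottle.

Things in the scene. Friction and masses are not known exactly. Their poses are not given: they have to be found in the camera images.
- primer: loose bottle: black round body 23 mm diameter and 34 mm tall, with a yellow label, under a yellow screw cap of 19 mm diameter; 52 mm tall in all, about 15 g, standing upright on the worktop; origin at the centre of its underside, z up its axis
- dropper: loose white dropper bottle, 29 mm diameter, 81 mm tall with its narrow nozzle; a bystander to be left alone; origin at the centre of its underside
- stand: fixed bottle stand of dark metal: round foot 60 mm diameter, thin stem, flat round top plate 32 mm diameter whose upper face is 45 mm above the worktop, with no rim; origin at the centre of the foot's underside
- stand_top (a point): centre of the upper face of the bottle stand, 45 mm above the worktop
- station: fixed light-protection box: white open box 130 mm deep (x) by 110 mm wide (y), rim 52 mm up, on a grey plate 146 x 136 mm; a glass dish inside. Origin: centre of the underside; its front (thumb tab) faces its -x, roughly to the robot. On its -y side a thin wire quadrant, 60 mm radius about the hinge axis, bears a red bead: the line from hinge axis to bead is at 50 degrees
- lid_hinge (a point): point on the lid's hinge axis, in the middle of the box's width: 62 mm behind (+x of the station) and 56 mm above the station's origin; the hinge axis runs along the station's y; this point's axes are the station's axes
- lid_tab (a point): centre of the black thumb tab at the middle of the lid's front edge: a bar 20 mm wide (along the hinge direction), 32 mm long (30 mm of it free in front of the lid), 12 mm thick; centre 145 mm from the hinge axis, 4 mm above it when shut (60 mm above the worktop), free below and beside. Axes are the lid's: x towards the hinge, y along the hinge, z out of its upper face
- lid (a joint): angle of the amber translucent lid (about 130 x 112 x 14 mm, 0.25 kg): 0 shut, grows as the tab rises, stop at 1.4 rad; 50 degrees is 0.873 rad. No detent or friction holds it: a weak spring and its weight always pull it shut (torque 0.25 to 0.45 N m, about 3 N at the tab); it stays open only while held
There are look-alikes about, which are no part of the job. Of the things like the primer, leave any that is purple; of the rest the smaller one is meant.

How it is judged:
By the outcome, as a careful person would: the job done as asked, in the order asked, and still so for the second after the job is handed in, while the arm keeps its last pose, push and grip.
It also fails if it takes over 54 s, if anything falls off the work surface, if the arm or the gripper's body presses on something with over 40 N, if the wrist force passes 120 N, or if a joint passes its speed limit or range.

### The arm

A 6-joint arm with a two-finger parallel gripper is mounted at the origin on a cart in front of the work surface, level with it; the furniture and walls round the work are solid. World frame = base frame: x ahead of the robot, y to its left, z up, the work surface at z = 0. Lengths are in m, angles in rad, forces in N, time in s.
With the tool pointing down it reaches from about 0.35 to 0.775 m from the base axis. Payload 5.5 kg.
Tool frame: the origin (TCP) lies between the finger pads, 19 mm behind the fingertips; this is the grasp point; z points along the fingers, y is the direction in which the jaws open and shut (so a half turn about z gives the same grasp; the last joint's range is limited). The gripper opens to 85 mm and grips with 20 to 120 N. Pads are 22 mm wide; open, the fingers measure 114 mm over their backs; the gripper's body (76 mm by 85 mm) begins 54 mm behind the grasp point. The pads swing forward as they close: fully open they stand 13 mm farther back than shut.
Start: joints at [1.191, 0.313, 0.046, 1.304, 0, 1.431], TCP at [0.137, 0.559, 0.25] pointing down, gripper open.
Joint ranges: [-2.76, 2.76], [-0.86, 1.69], [-1.03, 1.26], [-2.2, 2.34], [-1.47, 1.5], [-3.14, 3.14]. Speed limits (rad/s): [2.57, 2.57, 3.14, 3.14, 3.14, 3.14].

### API

Orientations are given as a unit quaternion [w, x, y, z].
In Python, from workcell import env, read_camera, job, cut_out gives the robot as it stands.
- The arm moves only by the tool servo_tool, never from a script. Its argument "deltas" is a list of rows, each an object of numbers: "dx", "dy", "dz": the shift along the world's x, y, z in mm; "rx", "ry", "rz": the turn, a rotation vector about the world's x, y, z in rad; "fingers": the closure, from -1 (fully open) to 1 (shut). A call has 1 to 8 rows; each row shifts and turns the commanded pose from where the row before left it; what a row does not reach is not made up. A row lasts 1/10 s, in which the tool goes at most 50 mm and 8.59 degrees, less where a joint would pass 70% of its speed; a pose out of reach is approached as far as the arm can. A call is refused whole if a number of a shift passes 50 or a number of a turn 0.15, either way. A call with a gripper value outside its range is refused whole. The fingers move at their own pace and stop on an object; "newtons" is the grip in N (left out, the last holds). Time passes only in rows, so rows that do not move let the fingers close. It gives the time, the measured TCP pose, the force and the opening at its end, in the units of the state.
- env.get_state(): the state, without advancing time (a new reading comes with each control period).
- read_camera(name): name is "scene" or "top" or "wrist"; returns a dict with "img" (420x560x3 uint8, red, green, blue), "intrinsics" (3x3 intrinsics, pixels), "extrinsics" (4x4, takes a point from camera to world coordinates); the wrist camera has in their place "hand_eye" (4x4, takes a point from camera to tool coordinates, whose origin is the TCP and whose axes are the flange's). Camera axes: x right, y down, z forward; pixel columns grow to the right and rows downward; lengths in m; the calibration is good to about 2 mm. A picture is of the moment at which its call begins: read the wrist's pose just before it. There is no depth.
- job.hand_in(): hands the job in, once; it reports no verdict.
Trained networks look in the newest picture that a camera, given by its name, has taken for a name from the list of things; names that differ only in an ending like _2 or _b are one class to them, and where a whole thing is asked for, a point or a joint stands for the part that bears it (a point fixed in the world has none). Each returns a list of dicts, best first, with "confidence" (0 to 1); they miss things now and then, are a little off and sometimes report something else, mostly with a low value. They report only what shows in the picture. A call takes as long as a camera call. They do not tell look-alikes from the thing itself.
- cut_out(target, camera): "region" (420x560 bool, what is visible of it) and "extent" ([left, top, right, bottom] in pixels, round what is visible of it).
The state is a dict: "clock": time; "joint_pos": joint angles; "qvel": joint speeds; "tau": joint torques, N m; "tcp_pos": TCP position; "orientation": TCP orientation; "wrist_force": force on the tool from outside, world axes, zero at the start; "ft_torque": the same for the moment, N m; "finger_gap": finger opening in m.
Only numpy, scipy, OpenCV 4.12 (cv2) and the standard library are available. Lean on these libraries where they do the work, as an engineer would, in place of code of your own. Each camera call takes 0.05 s, during which the arm holds its last target. There are 200 camera calls.

## Working session

There is one attempt and no reset: what is moved stays moved. The work goes in short steps, Python scripts to look and compute and a tool call to move; the robot and the scene stay as the last step left them, time stands still between calls to the robot, and variables do not carry over. Pictures are saved under pics/ and viewed, about 8 in all and at most 12, crops included, and the job is handed in when it is done.

Besides the shell and the picture viewer there is one more tool, called after "Emit:" as name([rows], argument=value, ...), one row to a line, values as JSON. servo_tool: Moves the arm, as the interface text tells. Its arguments: {"type":"object","properties":{"deltas":{"type":"array"},"newtons":{"type":"number"}},"required":["deltas"]}

```bash
mkdir -p pics; ls; cat > h.py <<'E'
from workcell import env, read_camera, job, cut_out
import numpy as np, cv2
def ray(c,u,v):
    K=np.array(c['intrinsics']);T=np.array(c['extrinsics'])
    d=T[:3,:3]@np.linalg.solve(K,[u,v,1]);return T[:3,3],d
def atz(c,u,v,z):
    o,d=ray(c,u,v);return o+d*(z-o[2])/d[2]
def proj(c,p):
    K=np.array(c['intrinsics']);T=np.array(c['extrinsics'])
    q=K@(T[:3,:3].T@(np.array(p)-T[:3,3]));return q[:2]/q[2]
def save(img,n): cv2.imwrite('pics/'+n,cv2.cvtColor(img,cv2.COLOR_RGB2BGR))
E
python3 - <<'E'
from h import *
a=read_camera('scene')
ims=[]
for cam in ['scene','top']:
    c=read_camera(cam);print(cam,np.round(c['extrinsics'],3).tolist(),np.round(c['intrinsics'],1).tolist())
    save(c['img'],cam+'0.png')
    for t in ['primer','dropper','stand','station','lid','lid_tab']:
        for r in cut_out(t,cam):
            m=r['region'];ys,xs=np.nonzero(m)
            print(t,round(r['confidence'],2),np.round(r['extent'],0).tolist(),int(xs.mean()),int(ys.mean()),m.sum(),'atz0 of bottom',np.round(atz(c,(r['extent'][0]+r['extent'][2])/2,r['extent'][3],0),3))
E
```

```text
pics
scene [[0.689, -0.537, 0.487, 0.005], [-0.725, -0.504, 0.47, -0.529], [-0.007, -0.677, -0.736, 0.864], [0.0, 0.0, 0.0, 1.0]] [[413.6, 0.0, 268.5], [0.0, 413.6, 217.4], [0.0, 0.0, 1.0]]
primer 0.67 [325.0, 277.0, 335.0, 294.0] 327 287 135 atz0 of bottom [ 0.496 -0.261  0.   ]
primer 0.64 [311.0, 248.0, 318.0, 276.0] 312 262 245 atz0 of bottom [ 0.512 -0.199  0.   ]
primer 0.64 [296.0, 272.0, 307.0, 292.0] 300 283 150 atz0 of bottom [ 0.452 -0.207  0.   ]
dropper 0.74 [271.0, 256.0, 282.0, 280.0] 275 271 241 atz0 of bottom [ 0.438 -0.137  0.   ]
stand 0.95 [358.0, 314.0, 388.0, 342.0] 371 327 602 atz0 of bottom [ 0.463 -0.405  0.   ]
station 0.73 [188.0, 138.0, 238.0, 196.0] 212 172 2001 atz0 of bottom [ 0.528  0.204 -0.   ]
lid 0.88 [190.0, 149.0, 231.0, 190.0] 209 164 1075 atz0 of bottom [ 0.54  0.23 -0.  ]
lid 0.43 [190.0, 151.0, 239.0, 194.0] 212 172 1964 atz0 of bottom [0.535 0.205 0.   ]
lid 0.18 [325.0, 279.0, 331.0, 297.0] 327 287 127 atz0 of bottom [ 0.487 -0.261  0.   ]
lid_tab 0.96 [188.0, 149.0, 230.0, 188.0] 209 164 1167 atz0 of bottom [0.543 0.238 0.   ]
top [[-0.011
[... 531 characters left out ...]
and 0.52 [393.0, 214.0, 408.0, 232.0] 399 220 306 atz0 of bottom [ 0.454 -0.386  0.   ]
stand 0.3 [148.0, 165.0, 220.0, 226.0] 183 192 2356 atz0 of bottom [0.48  0.265 0.   ]
station 0.89 [147.0, 163.0, 216.0, 226.0] 184 192 2394 atz0 of bottom [0.481 0.271 0.   ]
lid 0.89 [150.0, 164.0, 209.0, 220.0] 180 192 1798 atz0 of bottom [0.498 0.277 0.   ]
lid 0.74 [351.0, 216.0, 362.0, 225.0] 355 218 61 atz0 of bottom [ 0.476 -0.254  0.   ]
lid 0.39 [312.0, 239.0, 327.0, 243.0] 316 237 87 atz0 of bottom [ 0.425 -0.143  0.   ]
lid 0.39 [150.0, 162.0, 216.0, 223.0] 183 192 2406 atz0 of bottom [0.489 0.266 0.   ]
lid_tab 0.62 [156.0, 162.0, 209.0, 222.0] 180 191 1779 atz0 of bottom [0.492 0.268 0.   ]
```

```bash
python3 -c "
import cv2
a=cv2.imread('pics/scene0.png');b=cv2.imread('pics/top0.png')
import numpy as np
cv2.imwrite('pics/both.png',cv2.resize(np.vstack([a,b]),None,fx=0.714,fy=0.714))"
```

```text
(no output)
```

View pics/both.png

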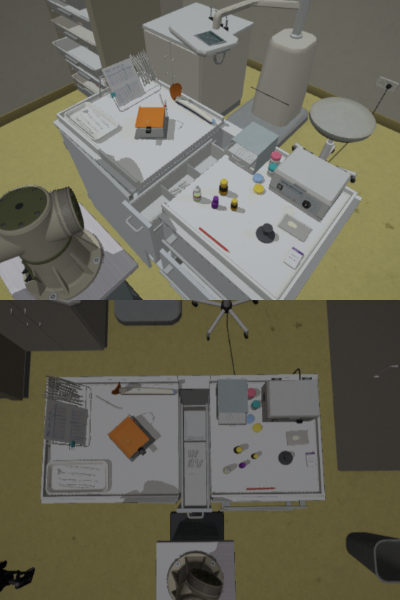

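```bash
python3 - <<'E'
import cv2,numpy as np
a=cv2.imread('pics/scene0.png')[240:350,255:405];b=cv2.imread('pics/top0.png')[155:250,130:230]
c=cv2.imread('pics/top0.png')[195:250,300:420]
f=lambda i,w,h:cv2.resize(i,(w,h),interpolation=cv2.INTER_CUBIC)
d=np.vstack([f(c,400,183),f(b,400,380)]); d=cv2.copyMakeBorder(d,0,37,0,0,cv2.BORDER_CONSTANT)
e=f(a,400,293);g=cv2.imread('pics/scene0.png')[130:205,175:252];e=np.vstack([e,f(g,314,307)[:,:314] if 0 else cv2.copyMakeBorder(f(g,314,307),0,0,0,86,cv2.BORDER_CONSTANT)])
cv2.imwrite('pics/crop1.png',np.hstack([e,d]))
E
python3 - <<'E'
from h import *
s=env.get_state();print({k:np.round(v,3).tolist() for k,v in s.items()})
c=read_camera('scene');t=read_camera('top')
def tri(a,b):
    o1,d1=ray(c,*a);o2,d2=ray(t,*b);A=np.stack([d1,-d2],1);x=np.linalg.lstsq(A,o2-o1,rcond=None)[0]
    return (o1+d1*x[0]+o2+d2*x[1])/2,np.linalg.norm(o1+d1*x[0]-o2-d2*x[1])
print('big',tri((312,262),(332,209)),'purple',tri((300,283),(338,231)),'small',tri((327,287),(355,218)),'drop',tri((275,271),(316,238)),'stand',tri((371,327),(399,220)),'lid',tri((209,164),(180,192)))
E
```

```text
{'clock': 0.75, 'joint_pos': [1.191, 0.313, 0.046, 1.304, 0.0, 1.431], 'qvel': [0.0, 0.001, 0.001, 0.001, 0.0, 0.0], 'tau': [-0.001, -48.035, 29.877, -0.0, -0.0, -0.0], 'tcp_pos': [0.137, 0.559, 0.25], 'orientation': [0.0, 0.12, 0.993, 0.0], 'wrist_force': [-0.424, -0.159, 0.477], 'ft_torque': [0.02, -0.012, 0.006], 'finger_gap': 0.085}
big (array([ 0.52361105, -0.17829122,  0.02735821]), np.float64(0.0004944655028556441)) purple (array([ 0.45886736, -0.19488806,  0.02184358]), np.float64(0.00021123839695517426)) small (array([ 0.49712758, -0.24738431,  0.01682107]), np.float64(0.000958041551274898)) drop (array([ 0.43952313, -0.12959291,  0.02806571]), np.float64(0.0015104788159196706)) stand (array([ 0.49016911, -0.38171943,  0.00189342]), np.float64(0.00011239923802773284)) lid (array([0.57360099, 0.26286472, 0.06071062]), np.float64(0.0024182201696707644))
```

View pics/crop1.png

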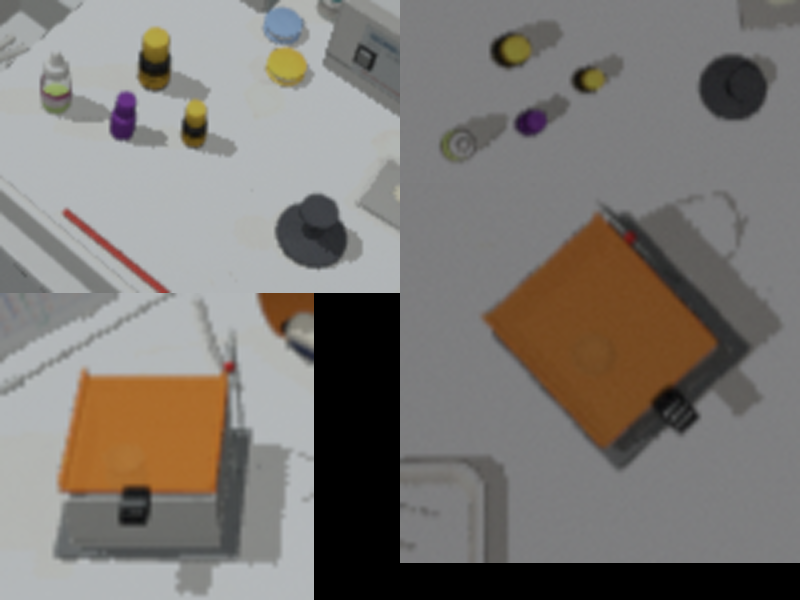

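The scene crop shows the box with its tab toward the robot and the bead on the wire. The "primer" candidates in the scene camera are:
- (312,262): yellow cap, the bigger one.
- (300,283): purple, excluded.
- (327,287): yellow cap, the smaller one. This is my choice, at about (0.497, -0.247).
- (268,283) in the crop is only a loose yellow disc.

The stand is at (371,327).

Emit:
servo_tool([
  {"dx":35,"dy":-34},
  {"dx":35,"dy":-34},
  {"dx":35,"dy":-34},
  {"dx":35,"dy":-34},
  {"dx":35,"dy":-34},
  {"dx":35,"dy":-34},
  {"dx":35,"dy":-34},
  {"dx":35,"dy":-34},
])

```text
invalid input at $.deltas[0]: expected keys dx, dy, dz, rx, ry, rz, fingers
```

Emit:
servo_tool([
  {"dx":35,"dy":-34,"rz":-0.15},
  {"dx":5,"dy":-45,"rz":-0.15},
  {"dx":5,"dy":-45,"rz":-0.15},
  {"dx":5,"dy":-45,"rz":-0.15},
  {"dx":5,"dy":-45,"rz":-0.15},
  {"dx":5,"dy":-45,"rz":-0.15},
  {"dx":5,"dy":-45,"rz":-0.15},
  {"dx":5,"dy":-45,"rz":-0.15},
])

```text
invalid input at $.deltas[0]: expected keys dx, dy, dz, rx, ry, rz, fingers
```

Emit:
servo_tool([
  {"dx":5,"dy":-45,"rz":-0.13},
  {"dx":4,"dy":-45},
  {"dx":0,"dy":-45},
  {"dx":0,"dy":-45},
  {},
])

```text
invalid input at $.deltas[0]: expected keys dx, dy, dz, rx, ry, rz, fingers
```

```bash
cat >> h.py <<'E'
from scipy.spatial.transform import Rotation as Rn
def wrist():
    s=env.get_state();c=read_camera('wrist');T=np.eye(4);T[:3,3]=s['tcp_pos'];T[:3,:3]=Rn.from_quat(np.roll(s['orientation'],-1)).as_matrix()
    c['extrinsics']=T@np.array(c['hand_eye']);return s,c
E
python3 - <<'E'
from h import *
s,c=wrist();print(s['clock'],np.round(s['tcp_pos'],4),np.round(s['orientation'],3),np.round(s['joint_pos'],2));print(np.round(c['hand_eye'],3).tolist(),np.round(c['intrinsics'],1).tolist())
im=c['img'].copy();save(im,'w1.png')
for t,h in [('primer',.045),('stand',.022),('dropper',.04)]:
    for r in cut_out(t,'wrist'):
        ys,xs=np.nonzero(r['region']);e=r['extent'];print(t,round(r['confidence'],2),np.round(e),int(xs.mean()),int(ys.mean()),np.round(atz(c,xs.mean(),ys.mean(),h),4))
E
```

```text
0.85 [0.1366 0.5586 0.25  ] [0.    0.12  0.993 0.   ] [ 1.19  0.31  0.05  1.3  -0.    1.43]
[[-0.0, -0.955, -0.297, 0.076], [1.0, 0.0, -0.001, -0.0], [0.001, -0.297, 0.955, -0.123], [0.0, 0.0, 0.0, 1.0]] [[328.2, 0.0, 279.8], [0.0, 328.2, 210.9], [0.0, 0.0, 1.0]]
```

View pics/w1.png

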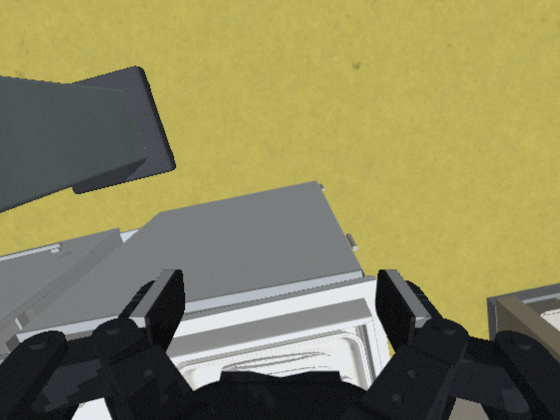

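The view shows the floor and table edge, because the moves were refused (every key must be given). I'll resend them.

Emit:
servo_tool([
  {"dx":35,"dy":-34,"dz":0,"rx":0,"ry":0,"rz":0,"fingers":-1},
  {"dx":35,"dy":-34,"dz":0,"rx":0,"ry":0,"rz":0,"fingers":-1},
  {"dx":35,"dy":-34,"dz":0,"rx":0,"ry":0,"rz":0,"fingers":-1},
  {"dx":35,"dy":-34,"dz":0,"rx":0,"ry":0,"rz":0,"fingers":-1},
  {"dx":35,"dy":-34,"dz":0,"rx":0,"ry":0,"rz":0,"fingers":-1},
  {"dx":35,"dy":-34,"dz":0,"rx":0,"ry":0,"rz":0,"fingers":-1},
  {"dx":35,"dy":-34,"dz":0,"rx":0,"ry":0,"rz":0,"fingers":-1},
  {"dx":35,"dy":-34,"dz":0,"rx":0,"ry":0,"rz":0,"fingers":-1},
])

```text
clock: 1.85
tcp_pos: [0.4178, 0.285, 0.2503]
orientation: [0.0, 0.12, 0.993, 0.0]
wrist_force: [0.1, 0.3, -0.2]
finger_gap: 0.0853
```

Emit:
servo_tool([
  {"dx":35,"dy":-34,"dz":0,"rx":0,"ry":0,"rz":-0.14,"fingers":-1},
  {"dx":5,"dy":-45,"dz":0,"rx":0,"ry":0,"rz":-0.14,"fingers":-1},
  {"dx":5,"dy":-45,"dz":0,"rx":0,"ry":0,"rz":-0.14,"fingers":-1},
  {"dx":5,"dy":-45,"dz":0,"rx":0,"ry":0,"rz":-0.14,"fingers":-1},
  {"dx":5,"dy":-45,"dz":0,"rx":0,"ry":0,"rz":-0.14,"fingers":-1},
  {"dx":5,"dy":-45,"dz":0,"rx":0,"ry":0,"rz":-0.14,"fingers":-1},
  {"dx":5,"dy":-45,"dz":0,"rx":0,"ry":0,"rz":-0.14,"fingers":-1},
  {"dx":5,"dy":-45,"dz":0,"rx":0,"ry":0,"rz":-0.14,"fingers":-1},
])

```text
clock: 2.65
tcp_pos: [0.4865, -0.0643, 0.2503]
orientation: [0.0, 0.631, 0.776, 0.0]
wrist_force: [0.2, 0.8, 1.2]
finger_gap: 0.0852
```

Emit:
servo_tool([
  {"dx":5,"dy":-45,"dz":0,"rx":0,"ry":0,"rz":-0.14,"fingers":-1},
  {"dx":4,"dy":-45,"dz":0,"rx":0,"ry":0,"rz":-0.07,"fingers":-1},
  {"dx":0,"dy":-45,"dz":0,"rx":0,"ry":0,"rz":0,"fingers":-1},
  {"dx":0,"dy":-45,"dz":0,"rx":0,"ry":0,"rz":0,"fingers":-1},
  {"dx":0,"dy":0,"dz":0,"rx":0,"ry":0,"rz":0,"fingers":-1},
])

```text
clock: 3.15
tcp_pos: [0.4956, -0.2477, 0.2495]
orientation: [0.001, 0.709, 0.705, -0.0]
wrist_force: [0.6, 0.2, -0.6]
finger_gap: 0.0853
```

```bash
cat > look.py <<'E'
from h import *
import sys
s,c=wrist();print(s['clock'],np.round(s['tcp_pos'],4),np.round(s['orientation'],3),np.round(s['joint_pos'],2))
save(c['img'],sys.argv[1])
for a in sys.argv[2:]:
    t,h=a.split(':')
    for r in cut_out(t,'wrist'):
        ys,xs=np.nonzero(r['region']);e=r['extent'];print(t,round(r['confidence'],2),np.round(e),int(xs.mean()),int(ys.mean()),np.round(atz(c,xs.mean(),ys.mean(),float(h)),4))
E
python3 look.py w2.png primer:.03 stand:.02 dropper:.04
```

```text
3.15 [ 0.4956 -0.2477  0.2495] [ 0.001  0.709  0.705 -0.   ] [-0.61  0.27 -0.01  1.29 -0.    0.97]
primer 0.96 [294. 100. 322. 134.] 304 117 [ 0.521  -0.1811  0.03  ]
stand 0.96 [251. 262. 300. 312.] 273 284 [ 0.4873 -0.376   0.02  ]
dropper 0.95 [200.  46. 238.  81.] 219 64 [ 0.4398 -0.133   0.04  ]
```

View pics/w2.png

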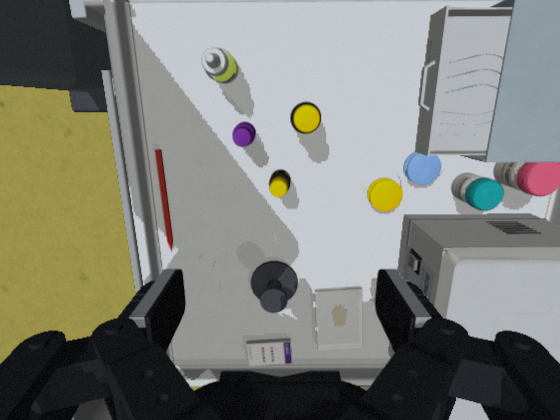

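The wrist view shows the small primer's cap at about (279,187), the purple at (244,134) and the big one at (306,118). The stand top is at about (273,299) and its foot at (274,284). I'll refine by colour.

```bash
python3 - <<'E'
from h import *
s,c=wrist();im=c['img'];hsv=cv2.cvtColor(im,cv2.COLOR_RGB2HSV)
m=((hsv[...,0]>20)&(hsv[...,0]<35)&(hsv[...,1]>150)).astype(np.uint8);m[:160]=0;m[200:]=0;m[:,:262]=0;m[:,298:]=0
ys,xs=np.nonzero(m);print(xs.min(),xs.max(),ys.min(),ys.max(),len(xs))
u,v=(xs.min()+xs.max())/2,(ys.min()+ys.max())/2
print('cap ctr',u,v,np.round(atz(c,u,v,.05),4))
for uv,h in [((274,284),0.004),((273,298),.045),((274,284),.008)]: print(uv,np.round(atz(c,*uv,h),4))
cv2.imwrite('pics/x.png',cv2.resize(cv2.cvtColor(im,cv2.COLOR_RGB2BGR)[160:330,220:330],None,fx=4.5,fy=3.5*4.5/4.5*1.0,interpolation=cv2.INTER_CUBIC))
E
```

```text
270 289 177 199 278
cap ctr 279.5 188.0 [ 0.4947 -0.2422  0.05  ]
(274, 284) [ 0.4879 -0.3775  0.004 ]
(273, 298) [ 0.4874 -0.3719  0.045 ]
(274, 284) [ 0.4879 -0.3752  0.008 ]
```

View pics/x.png

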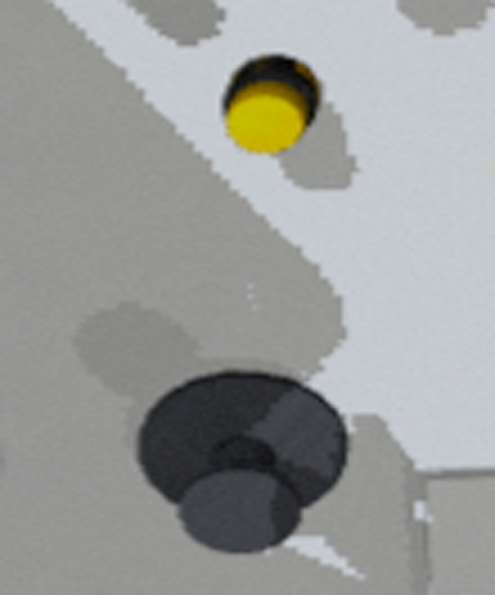

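```bash
cat > fit.py <<'E'
from h import *
from scipy.optimize import minimize
def render(c,discs,k=4):
    m=np.zeros((420*k,560*k),np.uint8);a=np.linspace(0,2*np.pi,40)
    for hull in discs: # list of (x,y,z,r) rings -> hull
        P=np.array([proj(c,[x+r*np.cos(t),y+r*np.sin(t),z]) for x,y,z,r in hull for t in a],np.float32)*k
        cv2.fillPoly(m,[cv2.convexHull(P).astype(np.int32)],1)
    return m
def fit(c,mask,model,x0):
    M=cv2.resize(mask.astype(np.uint8),None,fx=4,fy=4,interpolation=cv2.INTER_NEAREST)
    f=lambda p:1-(render(c,model(*p))&M).sum()/max((render(c,model(*p))|M).sum(),1)
    r=minimize(f,x0,method='Nelder-Mead',options=dict(initial_simplex=np.array(x0)+.012*np.array([[0,0],[1,0],[0,1]]),xatol=2e-4,maxiter=60))
    return r.x,1-r.fun
stand=lambda x,y:[[(x,y,0,.03),(x,y,.003,.03)],[(x,y,.042,.016),(x,y,.045,.016)],[(x,y,0,.005),(x,y,.043,.005)]]
bottle=lambda x,y:[[(x,y,0,.0115),(x,y,.034,.0115)],[(x,y,.034,.0095),(x,y,.052,.0095)]]
def win(c,m,p,r=45):
    u,v=proj(c,p).astype(int);w=np.zeros_like(m);w[max(v-r,0):v+r,max(u-r,0):u+r]=m[max(v-r,0):v+r,max(u-r,0):u+r];return w
E
python3 - <<'E'
from fit import *
s,c=wrist();im=c['img'].astype(int);hsv=cv2.cvtColor(c['img'],cv2.COLOR_RGB2HSV)
dark=hsv[...,2]<95; yel=(hsv[...,1]>140)&(hsv[...,0]<36)&(hsv[...,0]>15)
print(fit(c,win(c,dark|yel,[.495,-.247,.03],26),bottle,[.495,-.247]))
print(fit(c,win(c,dark,[.488,-.38,.02]),stand,[.488,-.38]))
for n in ('scene','top'):
    k=read_camera(n);hsv=cv2.cvtColor(k['img'],cv2.COLOR_RGB2HSV)
    print(n,fit(k,win(k,hsv[...,2]<95,[.488,-.38,.02],28),stand,[.488,-.38]))
E
```

```text
(array([ 0.49577941, -0.24963963]), np.float64(0.8480093676814988))
(array([ 0.48781007, -0.38388459]), np.float64(0.9577625188410651))
scene (array([ 0.48794951, -0.38450147]), np.float64(0.9416482009074602))
top (array([ 0.4385 , -0.34325]), np.float64(0.1711578133058278))
```

Emit:
servo_tool([
  {"dx":0,"dy":-2,"dz":-45,"rx":0,"ry":0,"rz":0,"fingers":-1},
  {"dx":0,"dy":0,"dz":-45,"rx":0,"ry":0,"rz":0,"fingers":-1},
  {"dx":0,"dy":0,"dz":-45,"rx":0,"ry":0,"rz":0,"fingers":-1},
  {"dx":0,"dy":0,"dz":-45,"rx":0,"ry":0,"rz":0,"fingers":-0.4},
  {"dx":0,"dy":0,"dz":-39,"rx":0,"ry":0,"rz":0,"fingers":0},
  {"dx":0,"dy":0,"dz":0,"rx":0,"ry":0,"rz":0,"fingers":1},
  {"dx":0,"dy":0,"dz":0,"rx":0,"ry":0,"rz":0,"fingers":1},
  {"dx":0,"dy":0,"dz":0,"rx":0,"ry":0,"rz":0,"fingers":1},
], newtons=25)

```text
clock: 4.35
tcp_pos: [0.4974, -0.2452, 0.0335]
orientation: [0.002, 0.707, 0.708, 0.0]
wrist_force: [0.7, 0.6, 0.3]
finger_gap: 0.0213
```

Emit:
servo_tool([
  {"dx":0,"dy":0,"dz":0,"rx":0,"ry":0,"rz":0,"fingers":1},
  {"dx":0,"dy":0,"dz":0,"rx":0,"ry":0,"rz":0,"fingers":1},
  {"dx":0,"dy":0,"dz":0,"rx":0,"ry":0,"rz":0,"fingers":1},
])

```text
clock: 4.65
tcp_pos: [0.4965, -0.245, 0.0324]
orientation: [0.001, 0.707, 0.707, 0.0]
wrist_force: [-0.3, 0.3, 5.1]
finger_gap: 0.0213
```

```bash
python3 look.py w3.png primer:.03
```

```text
4.65 [ 0.4965 -0.245   0.0324] [0.001 0.707 0.707 0.   ] [-0.6   0.43 -0.35  0.78  0.    0.97]
primer 0.66 [258. 252. 305. 354.] 279 300 [ 0.496  -0.2497  0.03  ]
primer 0.58 [307.  98. 413. 196.] 357 146 [ 0.5254 -0.1829  0.03  ]
```

View pics/w3.png

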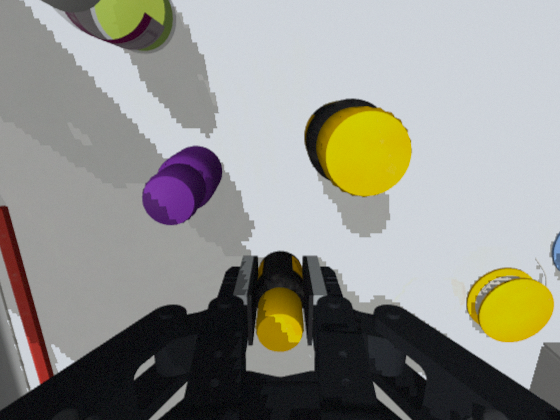

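The bottle is gripped on its body at about (279,300). It sits roughly 4 mm off pad centre but upright. Next I lift and carry it.

Emit:
servo_tool([
  {"dx":0,"dy":0,"dz":20,"rx":0,"ry":0,"rz":0,"fingers":1},
  {"dx":0,"dy":0,"dz":35,"rx":0,"ry":0,"rz":0,"fingers":1},
  {"dx":0,"dy":0,"dz":20,"rx":0,"ry":0,"rz":0,"fingers":1},
  {"dx":-2,"dy":-34,"dz":0,"rx":0,"ry":0,"rz":0,"fingers":1},
  {"dx":-2,"dy":-40,"dz":0,"rx":0,"ry":0,"rz":0,"fingers":1},
  {"dx":-2,"dy":-40,"dz":0,"rx":0,"ry":0,"rz":0,"fingers":1},
  {"dx":-2,"dy":-20,"dz":0,"rx":0,"ry":0,"rz":0,"fingers":1},
  {"dx":0,"dy":0,"dz":0,"rx":0,"ry":0,"rz":0,"fingers":1},
])

```text
clock: 5.55
tcp_pos: [0.4871, -0.3812, 0.1058]
orientation: [0.0, 0.708, 0.706, -0.0]
wrist_force: [0.1, 0.4, -0.3]
finger_gap: 0.0211
```

Emit:
servo_tool([
  {"dx":0,"dy":0,"dz":0,"rx":0,"ry":0,"rz":0,"fingers":1},
  {"dx":0,"dy":0,"dz":0,"rx":0,"ry":0,"rz":0,"fingers":1},
  {"dx":0,"dy":0,"dz":0,"rx":0,"ry":0,"rz":0,"fingers":1},
])

```text
clock: 5.85
tcp_pos: [0.4877, -0.3769, 0.106]
orientation: [-0.0, 0.706, 0.708, 0.0]
wrist_force: [-0.1, 0.5, 0.5]
finger_gap: 0.021
```

```bash
python3 look.py w4.png primer:.1 stand:0.02; python3 - <<'E'
from h import *
im=cv2.imread('pics/w4.png')[200:420,150:410]
c=read_camera('scene');u,v=proj(c,[.488,-.384,.07]).astype(int);b=cv2.cvtColor(c['img'],cv2.COLOR_RGB2BGR)[v-45:v+45,u-45:u+45]
cv2.imwrite('pics/y4.png',np.hstack([cv2.resize(im,(473,400)),cv2.resize(b,(320,400)[:1]+(400,),interpolation=cv2.INTER_CUBIC)]))
E
```

```text
5.85 [ 0.4877 -0.3769  0.106 ] [-0.     0.706  0.708  0.   ] [-0.79  0.47 -0.09  1.02  0.    0.78]
primer 0.95 [254. 252. 304. 352.] 279 301 [ 0.4872 -0.3839  0.1   ]
stand 0.71 [236. 184. 322. 261.] 279 222 [ 0.4871 -0.3741  0.02  ]
```

View pics/y4.png

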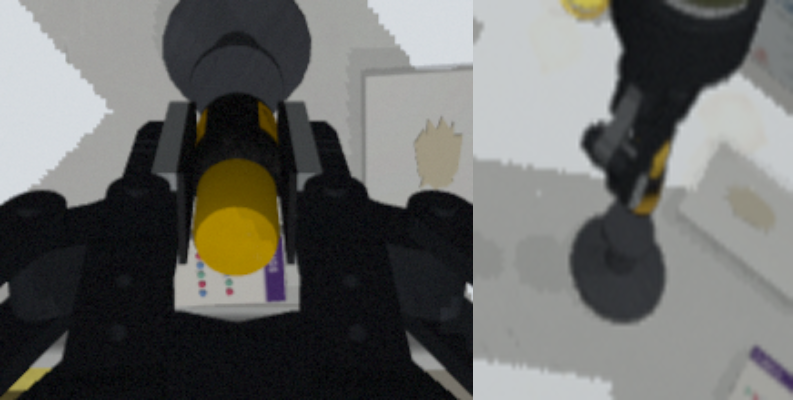

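```bash
cat > capfit.py <<'E'
from fit import *
s,c=wrist();hsv=cv2.cvtColor(c['img'],cv2.COLOR_RGB2HSV);p=s['tcp_pos'];print(s['clock'],np.round(p,4),np.round(s['wrist_force'],1),np.round(s['finger_gap'],4))
yel=((hsv[...,1]>140)&(hsv[...,0]<36)&(hsv[...,0]>15));n,l,st,_=cv2.connectedComponentsWithStats(yel[:, :].astype(np.uint8))
print(st[1:,:][st[1:,4]>150].tolist())
b=p[2]-.0324
i=l[int(round(proj(c,[p[0],p[1]-.005,b+.052])[1])),int(round(proj(c,[p[0],p[1]-.005,b+.052])[0]))]
print(fit(c,l==i,lambda x,y:[[(x,y,b+.036,.0095),(x,y,b+.052,.0095)]],[p[0],p[1]-.004]))
E
python3 capfit.py
```

```text
6.05 [ 0.4878 -0.3777  0.1062] [-0.2 -0.   0.2] 0.021
[[453, 15, 72, 68, 3754], [291, 256, 13, 26, 164], [256, 287, 48, 64, 2546]]
(array([ 0.48769087, -0.3809827 ]), np.float64(0.9172859523487817))
```

Emit:
servo_tool([
  {"dx":0,"dy":-3,"dz":-10,"rx":0,"ry":0,"rz":0,"fingers":1},
  {"dx":0,"dy":0,"dz":-10,"rx":0,"ry":0,"rz":0,"fingers":1},
  {"dx":0,"dy":0,"dz":-5,"rx":0,"ry":0,"rz":0,"fingers":1},
  {"dx":0,"dy":0,"dz":-2,"rx":0,"ry":0,"rz":0,"fingers":1},
  {"dx":0,"dy":0,"dz":0,"rx":0,"ry":0,"rz":0,"fingers":1},
  {"dx":0,"dy":0,"dz":0,"rx":0,"ry":0,"rz":0,"fingers":1},
  {"dx":0,"dy":0,"dz":0,"rx":0,"ry":0,"rz":0,"fingers":1},
])

```text
clock: 6.8
tcp_pos: [0.4878, -0.3816, 0.0793]
orientation: [0.0, 0.707, 0.707, 0.0]
wrist_force: [0.6, 0.1, -0.5]
finger_gap: 0.0212
```

```bash
python3 capfit.py
```

```text
6.8 [ 0.4878 -0.3816  0.0793] [ 0.6  0.1 -0.5] 0.0212
[[478, 0, 82, 72, 4751], [290, 256, 13, 24, 164], [256, 287, 48, 64, 2542]]
(array([ 0.48767021, -0.38493552]), np.float64(0.915779043844439))
```

Emit:
servo_tool([
  {"dx":0,"dy":0,"dz":-1,"rx":0,"ry":0,"rz":0,"fingers":1},
  {"dx":0,"dy":0,"dz":-0.5,"rx":0,"ry":0,"rz":0,"fingers":1},
  {"dx":0,"dy":0,"dz":0,"rx":0,"ry":0,"rz":0,"fingers":1},
])

```text
clock: 7.15
tcp_pos: [0.4877, -0.3815, 0.0776]
orientation: [0.0, 0.707, 0.707, 0.0]
wrist_force: [-0.3, 0.2, -0.7]
finger_gap: 0.0207
```

Emit:
servo_tool([
  {"dx":0,"dy":0,"dz":-0.5,"rx":0,"ry":0,"rz":0,"fingers":1},
  {"dx":0,"dy":0,"dz":0,"rx":0,"ry":0,"rz":0,"fingers":1},
  {"dx":0,"dy":0,"dz":0,"rx":0,"ry":0,"rz":0,"fingers":1},
])

```text
clock: 7.45
tcp_pos: [0.4877, -0.3815, 0.0775]
orientation: [0.0, 0.707, 0.707, -0.0]
wrist_force: [-1.5, 1.0, 5.2]
finger_gap: 0.0215
```

Contact at 5 N, so I release gradually.

Emit:
servo_tool([
  {"dx":0,"dy":0,"dz":0,"rx":0,"ry":0,"rz":0,"fingers":0.45},
  {"dx":0,"dy":0,"dz":0,"rx":0,"ry":0,"rz":0,"fingers":0.4},
  {"dx":0,"dy":0,"dz":0,"rx":0,"ry":0,"rz":0,"fingers":0.3},
  {"dx":0,"dy":0,"dz":0,"rx":0,"ry":0,"rz":0,"fingers":0.1},
  {"dx":0,"dy":0,"dz":0,"rx":0,"ry":0,"rz":0,"fingers":-0.2},
  {"dx":0,"dy":0,"dz":0,"rx":0,"ry":0,"rz":0,"fingers":-0.4},
  {"dx":0,"dy":0,"dz":0,"rx":0,"ry":0,"rz":0,"fingers":-0.4},
], newtons=20)

```text
clock: 8.15
tcp_pos: [0.4876, -0.3814, 0.077]
orientation: [0.0, 0.707, 0.707, 0.0]
wrist_force: [0.6, 0.1, -0.1]
finger_gap: 0.0594
```

Emit:
servo_tool([
  {"dx":0,"dy":0,"dz":10,"rx":0,"ry":0,"rz":0,"fingers":-0.4},
  {"dx":0,"dy":0,"dz":30,"rx":0,"ry":0,"rz":0,"fingers":-0.4},
  {"dx":0,"dy":0,"dz":45,"rx":0,"ry":0,"rz":0,"fingers":-0.4},
  {"dx":0,"dy":10,"dz":45,"rx":0,"ry":0,"rz":0,"fingers":-0.4},
  {"dx":0,"dy":30,"dz":30,"rx":0,"ry":0,"rz":0,"fingers":-0.4},
  {"dx":0,"dy":0,"dz":0,"rx":0,"ry":0,"rz":0,"fingers":-0.4},
  {"dx":0,"dy":0,"dz":0,"rx":0,"ry":0,"rz":0,"fingers":-0.4},
])

```text
clock: 8.85
tcp_pos: [0.4881, -0.3414, 0.2387]
orientation: [0.002, 0.706, 0.708, -0.0]
wrist_force: [-0.6, -0.6, -0.8]
finger_gap: 0.0599
```

```bash
python3 - <<'E'
from fit import *
s,c=wrist();save(c['img'],'w5.png');print(s['clock'],s['tcp_pos'])
hsv=cv2.cvtColor(c['img'],cv2.COLOR_RGB2HSV)
yel=((hsv[...,1]>140)&(hsv[...,0]<36)&(hsv[...,0]>15))
b=.045;print(fit(c,win(c,yel,[.488,-.384,b+.045],30),lambda x,y:[[(x,y,b+.036,.0095),(x,y,b+.052,.0095)]],[.488,-.384]))
d=win(c,(hsv[...,2]<95)|yel,[.488,-.384,.03],60)
print(fit(c,d,lambda x,y:stand(x,y)+[[(a[0],a[1],a[2]+b,a[3]) for a in r] for r in bottle(x,y)],[.488,-.384]))
u,v=proj(c,[.488,-.384,.05]).astype(int);cr=cv2.cvtColor(c['img'],cv2.COLOR_RGB2BGR)[v-60:v+60,u-60:u+60]
k=read_camera('scene');u,v=proj(k,[.488,-.384,.05]).astype(int);b=cv2.cvtColor(k['img'],cv2.COLOR_RGB2BGR)[v-40:v+40,u-40:u+40]
cv2.imwrite('pics/y5.png',np.hstack([cv2.resize(cr,(400,400)),cv2.resize(b,(400,400),interpolation=cv2.INTER_CUBIC)]))
E
```

```text
8.85 [ 0.48812771 -0.34138336  0.23868656]
(array([ 0.48610523, -0.38548465]), np.float64(0.8068496309963099))
(array([ 0.48730852, -0.38429135]), np.float64(0.9488596926127912))
```

View pics/y5.png

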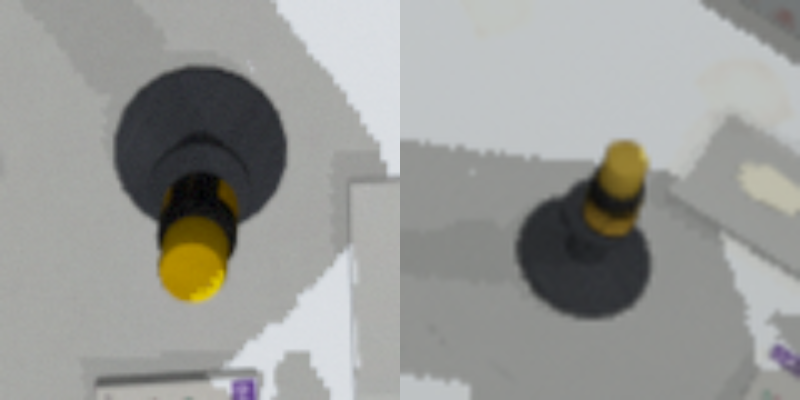

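The bottle stands upright on the plate, about 1 mm off centre by the combined fit (cap-only fit about 2 mm), and released. Next I move toward the box while turning the tool.

Emit:
servo_tool([
  {"dx":0,"dy":20,"dz":2,"rx":0,"ry":0,"rz":0.14,"fingers":-0.4},
  {"dx":0,"dy":30,"dz":2,"rx":0,"ry":0,"rz":0.148,"fingers":-0.4},
  {"dx":0,"dy":30,"dz":2,"rx":0,"ry":0,"rz":0.148,"fingers":-0.4},
  {"dx":0,"dy":30,"dz":2,"rx":0,"ry":0,"rz":0.148,"fingers":-0.4},
  {"dx":0,"dy":30,"dz":2,"rx":0,"ry":0,"rz":0.148,"fingers":-0.4},
  {"dx":0,"dy":30,"dz":2,"rx":0,"ry":0,"rz":0.148,"fingers":-0.4},
  {"dx":0,"dy":30,"dz":0,"rx":0,"ry":0,"rz":0.148,"fingers":-0.4},
  {"dx":0,"dy":30,"dz":0,"rx":0,"ry":0,"rz":0.148,"fingers":-0.4},
])

```text
clock: 9.75
tcp_pos: [0.4869, -0.1107, 0.2472]
orientation: [-0.002, 0.193, 0.981, 0.0]
wrist_force: [0.7, 1.1, -0.6]
finger_gap: 0.0597
```

Emit:
servo_tool([
  {"dx":0,"dy":30,"dz":0,"rx":0,"ry":0,"rz":0.148,"fingers":-0.4},
  {"dx":0,"dy":30,"dz":0,"rx":0,"ry":0,"rz":0.148,"fingers":-0.4},
  {"dx":0,"dy":30,"dz":0,"rx":0,"ry":0,"rz":0.148,"fingers":-0.4},
  {"dx":0,"dy":30,"dz":0,"rx":0,"ry":0,"rz":0.148,"fingers":-0.4},
  {"dx":0,"dy":30,"dz":0,"rx":0,"ry":0,"rz":0.148,"fingers":-0.4},
  {"dx":0,"dy":30,"dz":0,"rx":0,"ry":0,"rz":0.148,"fingers":-0.4},
  {"dx":0,"dy":30,"dz":0,"rx":0,"ry":0,"rz":0.148,"fingers":-0.4},
  {"dx":0,"dy":30,"dz":0,"rx":0,"ry":0,"rz":0.148,"fingers":-0.4},
])

```text
clock: 10.55
tcp_pos: [0.4871, 0.1292, 0.2472]
orientation: [-0.002, -0.387, 0.922, 0.0]
wrist_force: [-0.4, -0.1, -0.5]
finger_gap: 0.0596
```

Emit:
servo_tool([
  {"dx":0,"dy":10,"dz":0,"rx":0,"ry":0,"rz":0,"fingers":-0.4},
  {"dx":0,"dy":0,"dz":0,"rx":0,"ry":0,"rz":0,"fingers":-0.4},
  {"dx":0,"dy":0,"dz":0,"rx":0,"ry":0,"rz":0,"fingers":-0.4},
])

```text
clock: 10.85
tcp_pos: [0.4874, 0.1377, 0.2481]
orientation: [-0.001, -0.384, 0.923, -0.0]
wrist_force: [-0.1, 0.1, 0.4]
finger_gap: 0.0599
```

```bash
python3 look.py w6.png lid_tab:.06 station:.03; python3 -c "
import cv2;cv2.imwrite('pics/w6b.png',cv2.resize(cv2.imread('pics/w6.png'),(800,600),interpolation=cv2.INTER_CUBIC))"
```

```text
10.85 [0.4874 0.1377 0.2481] [-0.001 -0.384  0.923 -0.   ] [ 0.12  0.18 -0.13  1.26 -0.   -0.67]
lid_tab 0.84 [251. 243. 352. 377.] 299 318 [0.5735 0.2547 0.06  ]
lid_tab 0.35 [237. 242. 359. 378.] 296 307 [0.5663 0.2424 0.06  ]
station 0.59 [235. 240. 357. 375.] 296 306 [0.5782 0.2574 0.03  ]
```

View pics/w6b.png

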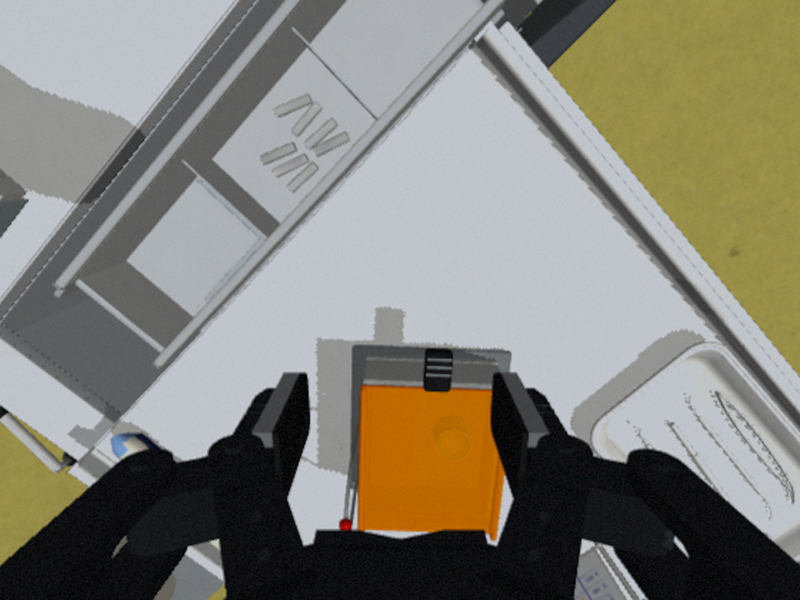

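The wrist view (800-px wide) shows:
- tab at (424–453, 348–390)
- plate front edge from (355,346) to (511,351)
- lid left edge from (362,385) to (357,530)
- red bead at (345,525)

I'll work out yaw and position from these.

```bash
python3 - <<'E'
from fit import *
from scipy.optimize import least_squares
s,c=wrist();k=560/800.
P=lambda u,v,z:atz(c,u*k,v*k,z)
a,b=P(355,346,.003),P(511,351,.003);d=b-a;print('plate edge len',np.linalg.norm(d),'yaw',np.degrees(np.arctan2(d[0],-d[1])) ,np.degrees(np.arctan2(d[1],d[0]))-90,'mid',(a+b)/2)
a2,b2=P(362,385,.066),P(494,388,.066);d2=b2-a2;print('lid front len',np.linalg.norm(d2),np.degrees(np.arctan2(d2[1],d2[0]))-90,'mid',(a2+b2)/2)
e=P(357,530,.066)-a2;print('lid left',np.linalg.norm(e),np.degrees(np.arctan2(e[1],e[0])))
# tab by fit of dark mask in box window; station yaw free
hsv=cv2.cvtColor(c['img'],cv2.COLOR_RGB2HSV)
m=(hsv[...,2]<60);w=np.zeros_like(m);w[238:278,290:325]=m[238:278,290:325];ys,xs=np.nonzero(w);print('tab px',xs.min(),xs.max(),ys.min(),ys.max(),len(xs))
def tab(x,y,yaw):
    R=np.array([[np.cos(yaw),-np.sin(yaw)],[np.sin(yaw),np.cos(yaw)]])
    M=np.zeros((1680,2240),np.uint8);q=[]
    for i in(-.016,.014):
        for j in(-.01,.01):
            for z in(.054,.066): q.append(proj(c,[*(R@[i,j]+[x,y]),z]))
    cv2.fillPoly(M,[cv2.convexHull(np.array(q,np.float32)*4).astype(np.int32)],1);return M
M=cv2.resize(w.astype(np.uint8),None,fx=4,fy=4,interpolation=cv2.INTER_NEAREST)
y0=np.arctan2(d[1],d[0])-np.pi/2
for yaw in (np.radians(np.degrees(y0)%180),):
    f=lambda p:1-(tab(*p,yaw)&M).sum()/(tab(*p,yaw)|M).sum()
    p0=P(438,369,.06)[:2];r=minimize(f,p0,method='Nelder-Mead',options=dict(initial_simplex=p0+.008*np.array([[0,0],[1,0],[0,1]])))
    print('tab',np.degrees(yaw),r.x,1-r.fun)
    o=np.array([np.cos(yaw),np.sin(yaw)]);print('hinge',r.x+.145*o,'origin',r.x+.083*o,'expected plate front mid',r.x+.01*o)
T=c['extrinsics'];print('tool y',np.round(Rn.from_quat(np.roll(s['orientation'],-1)).as_matrix(),3).tolist())
E
```

```text
plate edge len 0.13267361914194903 yaw -136.85793037179957 43.14206962820046 mid [0.52410432 0.21403449 0.003     ]
lid front len 0.09549621948467256 43.6851210766913 mid [0.53180944 0.21066037 0.066     ]
lid left 0.12924214115799332 41.966086796163545
tab px 296 317 243 273 455
tab 43.14206962820047 [0.51976782 0.20954546] 0.7023359503731705
hinge [0.62556858 0.30869787] origin [0.58032964 0.26630167] expected plate front mid [0.52706443 0.21638356]
tool y [[-0.706, -0.709, -0.0], [-0.709, 0.706, -0.0], [0.0, 0.0, -1.0]]
```

Emit:
servo_tool([
  {"dx":0,"dy":8,"dz":-20,"rx":0,"ry":0,"rz":-0.036,"fingers":-0.4},
  {"dx":-2,"dy":7,"dz":-25,"rx":0.09,"ry":-0.096,"rz":0,"fingers":-0.4},
  {"dx":-2,"dy":7,"dz":-25,"rx":0.09,"ry":-0.096,"rz":0,"fingers":-0.4},
  {"dx":-2,"dy":7,"dz":-25,"rx":0.09,"ry":-0.096,"rz":0,"fingers":-0.4},
  {"dx":0,"dy":7,"dz":-12,"rx":0.087,"ry":-0.095,"rz":0,"fingers":-0.4},
  {"dx":0,"dy":0,"dz":0,"rx":0,"ry":0,"rz":0,"fingers":-0.4},
  {"dx":0,"dy":0,"dz":0,"rx":0,"ry":0,"rz":0,"fingers":-0.4},
  {"dx":0,"dy":0,"dz":0,"rx":0,"ry":0,"rz":0,"fingers":-0.4},
])

```text
clock: 11.85
tcp_pos: [0.4857, 0.1742, 0.1456]
orientation: [0.243, -0.356, 0.898, 0.093]
wrist_force: [1.2, 0.5, 1.1]
finger_gap: 0.0599
```

```bash
python3 look.py w7.png lid_tab:.06 ; python3 - <<'E'
from fit import *
s,c=wrist();print(np.round(Rn.from_quat(np.roll(s['orientation'],-1)).as_matrix(),3).tolist())
im=c['img'].copy();yaw=np.radians(43);R=np.array([[np.cos(yaw),-np.sin(yaw)],[np.sin(yaw),np.cos(yaw)]])
for i in(-.016,.014):
    for j in(-.01,.01):
        for z in(.054,.066):
            p=proj(c,[*(R@[i,j]+[.5198,.2095]),z]);print(i,j,z,np.round(p,1));cv2.circle(im,tuple(p.astype(int)),1,(0,255,0),-1)
for y in(-.068,.068): p=proj(c,[*(R@[.010,y]+[.5198,.2095]),.003]);cv2.circle(im,tuple(p.astype(int)),1,(255,0,255),-1)
for x in(.015,.145):
  for y in(-.056,.056): p=proj(c,[*(R@[x,y]+[.5198,.2095]),.066]);cv2.circle(im,tuple(p.astype(int)),1,(0,0,255),-1)
im=im[150:420,100:460]
save(cv2.resize(im,(800,600),interpolation=cv2.INTER_CUBIC),'w7b.png')
E
```

```text
11.85 [0.4857 0.1742 0.1456] [ 0.243 -0.356  0.898  0.093] [-0.   -0.03 -0.76  0.43  0.35 -0.69]
lid_tab 0.72 [204. 174. 363. 363.] 280 239 [0.5377 0.2233 0.06  ]
[[-0.628, -0.685, 0.37], [-0.594, 0.729, 0.34], [-0.503, -0.006, -0.864]]
-0.016 -0.01 0.054 [269.1 198.5]
-0.016 -0.01 0.066 [268.6 211.3]
-0.016 0.01 0.054 [298.1 198.7]
-0.016 0.01 0.066 [298.7 211.5]
0.014 -0.01 0.054 [269.9 226.4]
0.014 -0.01 0.066 [269.5 239. ]
0.014 0.01 0.054 [296.4 226.6]
0.014 0.01 0.066 [296.8 239.2]
```

View pics/w7b.png

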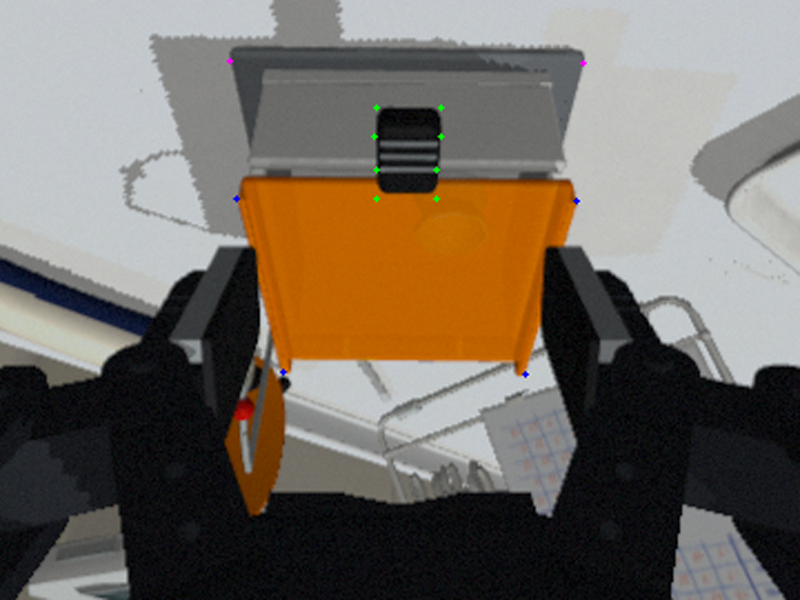

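The predicted tab corners (green) overlay the real tab (377–440, 108–193 in the crop) to within 2–3 mm. Yaw is good, so I descend along the approach.

Emit:
servo_tool([
  {"dx":7,"dy":7,"dz":-20,"rx":0,"ry":0,"rz":0,"fingers":-0.4},
  {"dx":7,"dy":7,"dz":-20,"rx":0,"ry":0,"rz":0,"fingers":-0.4},
  {"dx":7,"dy":8,"dz":-20,"rx":0,"ry":0,"rz":0,"fingers":-0.3},
  {"dx":6,"dy":7,"dz":-20,"rx":0,"ry":0,"rz":0,"fingers":-0.2},
  {"dx":0,"dy":0,"dz":-2,"rx":0,"ry":0,"rz":0,"fingers":-0.2},
  {"dx":0,"dy":0,"dz":0,"rx":0,"ry":0,"rz":0,"fingers":-0.2},
  {"dx":0,"dy":0,"dz":0,"rx":0,"ry":0,"rz":0,"fingers":-0.2},
])

```text
clock: 12.7
tcp_pos: [0.5095, 0.2036, 0.0612]
orientation: [0.242, -0.356, 0.898, 0.094]
wrist_force: [-0.2, 0.7, -0.8]
finger_gap: 0.0515
```

```bash
python3 - <<'E'
from fit import *
s,c=wrist();print(s['clock'],np.round(s['tcp_pos'],4),np.round(s['wrist_force'],1),s['finger_gap'],np.round(s['joint_pos'],2))
save(cv2.resize(c['img'][150:420,100:460],(800,600),interpolation=cv2.INTER_CUBIC),'w8.png')
E
```

```text
12.7 [0.5095 0.2036 0.0612] [-0.2  0.7 -0.8] 0.05145608561265315 [ 0.07  0.16 -0.83  0.16  0.32 -0.62]
```

View pics/w8.png

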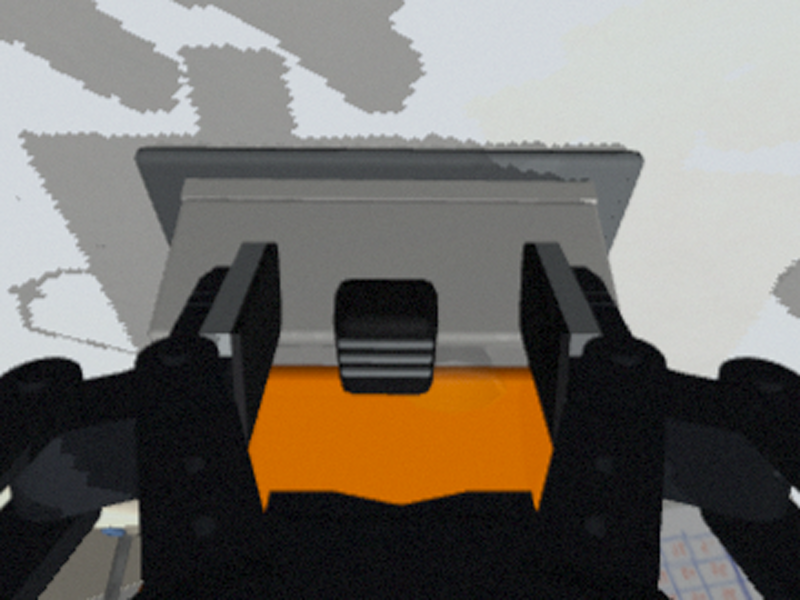

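The tab sits about 3 mm to the image left of the finger midline, with the pads level with it and clear of the lid. I correct and close.

Emit:
servo_tool([
  {"dx":3.5,"dy":0,"dz":1,"rx":0,"ry":0,"rz":0,"fingers":-0.2},
  {"dx":0,"dy":0,"dz":0,"rx":0,"ry":0,"rz":0,"fingers":0.2},
  {"dx":0,"dy":0,"dz":0,"rx":0,"ry":0,"rz":0,"fingers":0.4},
  {"dx":0,"dy":0,"dz":0,"rx":0,"ry":0,"rz":0,"fingers":1},
  {"dx":0,"dy":0,"dz":0,"rx":0,"ry":0,"rz":0,"fingers":1},
  {"dx":0,"dy":0,"dz":0,"rx":0,"ry":0,"rz":0,"fingers":1},
  {"dx":0,"dy":0,"dz":0,"rx":0,"ry":0,"rz":0,"fingers":1},
], newtons=45)

```text
clock: 13.45
tcp_pos: [0.5127, 0.2029, 0.0613]
orientation: [0.241, -0.355, 0.898, 0.094]
wrist_force: [0.2, -5.5, 2.3]
finger_gap: 0.0191
```

```bash
python3 - <<'E'
from h import *
s=env.get_state();p=s['tcp_pos'];print(s['clock'],np.round(p,4),np.round(s['wrist_force'],1),np.round(s['ft_torque'],2),s['finger_gap'])
yaw=np.radians(43.1);ex=np.array([np.cos(yaw),np.sin(yaw),0]);ey=np.array([-np.sin(yaw),np.cos(yaw),0])
tab=np.array([.5187,.2085,.06]);h=tab+.145*ex-[0,0,.004]
q=p-h;print('rel hinge x,y,z',q@ex,q@ey,q[2])
prev=p
for a in range(5,51,5):
    n=h+Rn.from_rotvec(np.radians(a)*ey).apply(q);print(a,np.round((n-prev)*1000,1));prev=n
print('rotvec/5deg',np.round(np.radians(5)*ey,4))
E
```

```text
13.45 [0.5127 0.2029 0.0613] [ 0.2 -5.5  2.3] [-0.94  0.05 -0.49] 0.019134963441646575
rel hinge x,y,z -0.15316282890815314 -6.730081654094581e-06 0.005336420824665539
5 [ 0.8  0.7 13.3]
10 [ 1.6  1.5 13.2]
15 [ 2.4  2.3 12.9]
20 [ 3.3  3.  12.6]
25 [ 4.   3.8 12.2]
30 [ 4.8  4.5 11.6]
35 [ 5.5  5.2 11. ]
40 [ 6.2  5.8 10.3]
45 [6.8 6.4 9.5]
50 [7.4 6.9 8.7]
rotvec/5deg [-0.0596  0.0637  0.    ]
```

Emit:
servo_tool([
  {"dx":0.8,"dy":0.7,"dz":13.3,"rx":-0.0596,"ry":0.0637,"rz":0,"fingers":1},
  {"dx":1.6,"dy":1.5,"dz":13.2,"rx":-0.0596,"ry":0.0637,"rz":0,"fingers":1},
  {"dx":2.4,"dy":2.3,"dz":12.9,"rx":-0.0596,"ry":0.0637,"rz":0,"fingers":1},
  {"dx":0,"dy":0,"dz":0,"rx":0,"ry":0,"rz":0,"fingers":1},
  {"dx":0,"dy":0,"dz":0,"rx":0,"ry":0,"rz":0,"fingers":1},
])

```text
clock: 13.95
tcp_pos: [0.5174, 0.2072, 0.1]
orientation: [0.121, -0.365, 0.922, 0.046]
wrist_force: [2.8, -6.5, -1.7]
finger_gap: 0.0187
```

Emit:
servo_tool([
  {"dx":3.3,"dy":3.0,"dz":12.6,"rx":-0.0596,"ry":0.0637,"rz":0,"fingers":1},
  {"dx":4.0,"dy":3.8,"dz":12.2,"rx":-0.0596,"ry":0.0637,"rz":0,"fingers":1},
  {"dx":4.8,"dy":4.5,"dz":11.6,"rx":-0.0596,"ry":0.0637,"rz":0,"fingers":1},
  {"dx":0,"dy":0,"dz":0,"rx":0,"ry":0,"rz":0,"fingers":1},
  {"dx":0,"dy":0,"dz":0,"rx":0,"ry":0,"rz":0,"fingers":1},
])

```text
clock: 14.45
tcp_pos: [0.5292, 0.2182, 0.1356]
orientation: [-0.001, -0.369, 0.93, -0.002]
wrist_force: [1.5, -7.2, -0.1]
finger_gap: 0.019
```

Emit:
servo_tool([
  {"dx":5.5,"dy":5.2,"dz":11.0,"rx":-0.0596,"ry":0.0637,"rz":0,"fingers":1},
  {"dx":6.2,"dy":5.8,"dz":10.3,"rx":-0.0596,"ry":0.0637,"rz":0,"fingers":1},
  {"dx":6.8,"dy":6.4,"dz":9.5,"rx":-0.0596,"ry":0.0637,"rz":0,"fingers":1},
  {"dx":7.4,"dy":6.9,"dz":8.7,"rx":-0.0596,"ry":0.0637,"rz":0,"fingers":1},
  {"dx":0,"dy":0,"dz":0,"rx":0,"ry":0,"rz":0,"fingers":1},
  {"dx":0,"dy":0,"dz":0,"rx":0,"ry":0,"rz":0,"fingers":1},
  {"dx":0,"dy":0,"dz":0,"rx":0,"ry":0,"rz":0,"fingers":1},
])

```text
clock: 15.15
tcp_pos: [0.5551, 0.242, 0.1748]
orientation: [-0.162, -0.362, 0.915, -0.065]
wrist_force: [1.9, -6.8, -1.0]
finger_gap: 0.0189
```

```bash
python3 - <<'E'
from h import *
s,c=wrist();p=np.array(s['tcp_pos']);print(s['clock'],np.round(p,4),np.round(s['wrist_force'],1),np.round(s['ft_torque'],2),s['finger_gap'])
yaw=np.radians(43.1);ex=np.array([np.cos(yaw),np.sin(yaw),0]);ey=np.array([-np.sin(yaw),np.cos(yaw),0])
h=np.array([.5187,.2085,.056])+.145*ex;q=p-h
print('rel',q@ex,q@ey,q[2],'angle TCP',np.degrees(np.arctan2(q[2],-q@ex)-np.arctan2(.00534,.15316)),'radius',np.hypot(q@ex,q[2]))
R=Rn.from_quat(np.roll(s['orientation'],-1)).as_matrix();z=R[:,2];print('tilt',np.degrees(np.arctan2(z@ex,-z[2])),'y',R[:,1]@ey)
k=read_camera('scene')
def pts(a):
    out=[]
    for x,y in [(-.131,-.056),(-.131,.056),(0,.056),(0,-.056)]:
        r=Rn.from_rotvec(np.radians(a)*ey).apply(x*ex+y*ey+np.array([0,0,.008]));out.append(h+r)
    return out
im=k['img'].copy()
for a,col in ((50,(0,255,0)),):
    P=np.array([proj(k,x) for x in pts(a)]);
    for x in P: cv2.circle(im,tuple(np.round(x).astype(int)),0,col,-1)
u,v=proj(k,h+[0,0,.04]).astype(int)
a=cv2.resize(im[v-50:v+50,u-45:u+35],(400,500),interpolation=cv2.INTER_CUBIC)
b=cv2.resize(c['img'][150:420,100:460],(400,300));b=cv2.copyMakeBorder(b,0,200,0,0,cv2.BORDER_CONSTANT)
save(np.hstack([a,b]),'w9.png')
E
```

```text
15.15 [0.5551 0.242  0.1748] [ 1.9 -6.8 -1. ] [-1.29 -0.57  0.29] 0.018925277742152774
rel -0.09552845062252999 -0.0003941894916519609 0.11880373126559113 angle TCP 49.2008786802675 radius 0.1524467495257539
tilt -20.13882398614511 y 0.9999979110027964
```

View pics/w9.png

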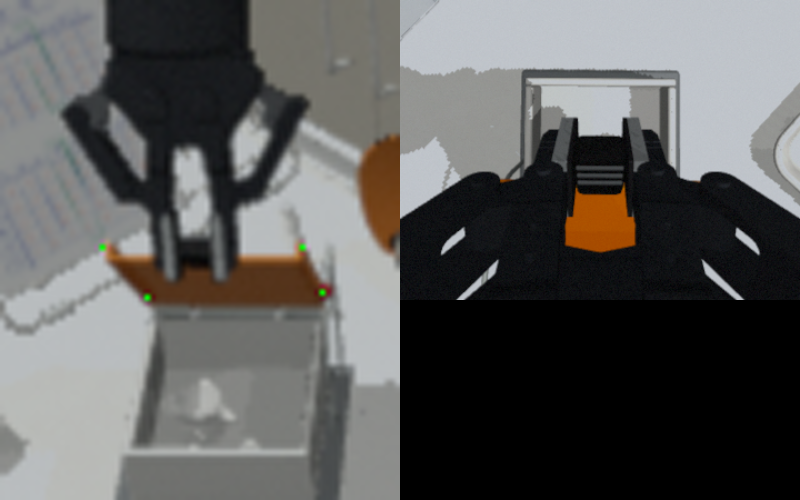

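The left panel shows the lid raised, with the 50° model corners (green) on its corners to about 1 px (about 1°). The fingers are on the tab, and the box and dish show below. TCP position gives 49.2° and tool rotation about 50°. I'll nudge it slightly, then check steadiness and the primer numerically.

Emit:
servo_tool([
  {"dx":0.8,"dy":0.7,"dz":0.8,"rx":0,"ry":0,"rz":0,"fingers":1},
  {"dx":0,"dy":0,"dz":0,"rx":0,"ry":0,"rz":0,"fingers":1},
  {"dx":0,"dy":0,"dz":0,"rx":0,"ry":0,"rz":0,"fingers":1},
  {"dx":0,"dy":0,"dz":0,"rx":0,"ry":0,"rz":0,"fingers":1},
  {"dx":0,"dy":0,"dz":0,"rx":0,"ry":0,"rz":0,"fingers":1},
  {"dx":0,"dy":0,"dz":0,"rx":0,"ry":0,"rz":0,"fingers":1},
])

```text
clock: 15.85
tcp_pos: [0.5556, 0.2425, 0.1755]
orientation: [-0.162, -0.362, 0.916, -0.065]
wrist_force: [1.5, -7.6, -1.5]
finger_gap: 0.0192
```

```bash
python3 - <<'E'
from fit import *
from scipy.optimize import least_squares
s=env.get_state();p=np.array(s['tcp_pos']);print(s['clock'],np.round(p,4),np.round(s['wrist_force'],1),s['finger_gap'],'qvel',np.abs(s['qvel']).max())
yaw=np.radians(43.1);ex=np.array([np.cos(yaw),np.sin(yaw),0])
Q=np.array([[.5127,.2029,.0613],[.5174,.2072,.1],[.5292,.2182,.1356],[.5551,.242,.1748],p])
X=Q@ex;Z=Q[:,2]-.056
r=least_squares(lambda q:np.hypot(X-q[0],Z)-q[1],[X[0]+.153,.153]).x
th=np.degrees(np.arctan2(Z,r[0]-X));print('fit hinge-along',r[0]-np.array([.5187,.2085,0])@ex,r[1],th-th[0])
hx=np.array([.5187,.2085,0])@ex+.145;th=np.degrees(np.arctan2(Z,hx-X));print('nominal',th-th[0])
R=Rn.from_quat(np.roll(s['orientation'],-1)).as_matrix();print('tilt',np.degrees(np.arctan2(R[:,2]@ex,-R[2,2])))
R=Rn.from_quat(np.roll([0.241,-0.355,0.898,0.094],-1)).as_matrix();print('tilt0',np.degrees(np.arctan2(R[:,2]@ex,-R[2,2])))
k=read_camera('scene');hsv=cv2.cvtColor(k['img'],cv2.COLOR_RGB2HSV);b=.045
yel=((hsv[...,1]>120)&(hsv[...,0]<36)&(hsv[...,0]>15))
d=win(k,(hsv[...,2]<95)|yel,[.488,-.384,.04],32)
print('primer on stand',fit(k,d,lambda x,y:stand(x,y)+[[(a[0],a[1],a[2]+b,a[3]) for a in r] for r in bottle(x,y)],[.488,-.384]))
for t in('primer','dropper'):
    for r in cut_out(t,'scene'): print(t,round(r['confidence'],2),r['extent'])
E
```

```text
15.85 [0.5556 0.2425 0.1755] [ 1.5 -7.6 -1.5] 0.019205738804653396 qvel 0.001269838910838287
fit hinge-along 0.14270496196900562 0.15105411576183916 [ 0.         14.91932865 29.78284918 49.86285249 50.24332348]
nominal [ 0.         14.69961947 29.36023889 49.21439386 49.59154027]
tilt -20.128383555866474
tilt0 29.99373834629468
primer on stand (array([ 0.48910308, -0.3857487 ]), np.float64(0.8718199608610567))
primer 0.61 [306.6, 248.7, 316.5, 276.1]
primer 0.48 [296.5, 270.9, 308.1, 292.2]
primer 0.44 [373.8, 305.6, 384.5, 323.8]
dropper 0.55 [269.6, 257.4, 284.5, 281.7]
```

All estimates agree on 49.6–50.2°, and the arm is still. I'm handing in.

```bash
python3 -c "
from workcell import job;print(job.hand_in())"
```

```text
the job is handed in; nothing more can be done
None
```

The bonding station is ready and the job is handed in, at about 16 s of the 54 s allowed.

**What I did**
- I picked the smaller yellow-capped primer, leaving the purple bottle and the bigger yellow one alone.
- I set it upright on the stand and let go.
- Only then did I grip the lid's thumb tab from the front and swing the lid open about its hinge. The fingers are still holding it with the grip set to 45 N.

**Last checks**
- **Lid angle:** 49.6° from the measured hinge position, 50.2° from a circle fitted to the arm's path and 50.1° from the tool's rotation. The scene picture agrees to about 1°. These were worked out from the arm and camera; I did not sight the lid against the red bead.
- **Steadiness:** the arm was still, the finger gap was 19 mm on the 20 mm tab and the force at the wrist was about 8 N.
- **Primer:** it was seen standing on the plate, 1–2 mm from centre. The cap-only and whole-outline fits differed by about 2 mm.
- **Dropper:** never approached; the network outlines it in the same place as at the start, to within about 3 pixels.

**What went wrong:** the first three move calls were refused for missing keys. Nothing moved, and I sent them again.

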